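# Clear down the dipping bench: every tool back to its own holder

### The job

Clear down the dipping bench, keeping the food tools apart from the labelling things: lay the dipping fork and the dipping ring in the wire tool rest and the two markers in the wooden pen rest, one to a notch, each lying level with its handle or barrel across both supports. Set the roll of tape flat over the post of the tape spindle. Leave the kitchen timer and the empty steel cup where they stand.

Things in the scene. Friction and masses are not known exactly. Their poses are not given: they have to be found in the camera images.
- dipping_fork: Loose dipping fork, 223 mm long, 30 g: light wooden handle 14.4 mm wide and high, thin wire stem, three tines. Origin at mid-length on the underside (z = 0 on the bench); y axis along the tool towards the tines. The handle spans y = -112 to -4 mm (its middle and the centre of mass near -57 mm); the tines end at +112 mm. Starts flat, tines roughly towards the robot.
- dipping_ring: Loose dipping ring, 207 mm long, 30 g: the same handle, 14.4 mm wide and high, and a wire stem ending in a flat ring 28 mm wide. Origin at mid-length on the underside; y axis along the tool towards the ring. The handle spans y = -103 to +4 mm (its middle and the centre of mass near -49 mm); the ring ends at +103 mm. Starts flat, ring roughly towards the robot.
- marker_black: Loose black marker, 127 mm long, 14 mm thick, 12 g, lying on the bench; it does not roll. Origin at the middle of its length, on the underside; y axis along it.
- marker_red: Loose red marker, the same in size and weight as the black one. Origin at the middle of its length, on the underside; y axis along it.
- tape_roll: Loose roll of tape lying flat, 100 mm across, 24 mm high, about 100 g, with an open core about 57 mm across: a ring wall about 21 mm thick, to be pinched from above with one finger in the core and one outside. Origin at the centre of the underside; z is the axis of the roll.
- tool_rest: Wire rest, fixed: on a dark tray 124 (x) by 138 mm (y), 11 mm high, stand two zigzag 5 mm steel wires along y at x = -30 and +30 mm. Notches at y = -27 and +27 mm: bottom 30 mm above the bench, 18 mm wide, flaring to 38 mm at the crests, 46 mm up. A handle lies along x on both wires, either way round (most room for the head is towards the robot); fingers fit between the wires. Origin under its centre.
- pen_rest: Wooden pen rest, fixed: on a board 112 (x) by 142 mm (y), 8 mm thick, stand two scalloped saddles, 12 mm thick, at x = -40 and +40 mm. Notches at y = -27 and +27 mm: bottom 26 mm above the bench, flat for 24 mm, between round crests 41 mm up. A marker lies along x in one notch of both saddles, either way round; fingers have room between the saddles. Origin under the board's centre.
- tape_spindle: Tape spindle, fixed to the bench: a dark disc 116 mm across and 8 mm thick with an upright steel post in its middle, 14 mm thick, its rounded top 58 mm above the bench. Origin at the centre of the underside, z up along the post. The roll lies flat on the disc with the post standing anywhere inside its core.
- kitchen_timer: Round wind-up kitchen timer, 62 mm across and 48 mm high, standing loose among the holders; not part of the job. Origin at the centre of its underside.
- steel_cup: Empty round steel cup, 66 mm across and 33 mm high, standing loose among the holders; not part of the job. Origin at the centre of its underside.

How it is judged (in metres and radians):
At the end, for the whole second after the job is handed in: Fork and ring lie level in notches of the tool rest, handle on both wires, markers likewise in the pen rest (seated to 6 mm, within 0.2 rad, lengthwise within 25 mm for tools and 18 mm for markers); the tape lies flat on the spindle's disc with the post in its core; all released, at rest (z of dipping_fork in the frame of tool_rest between 0.024 and 0.036 m and y of tool_rest in the frame of dipping_fork between -0.084 and -0.032 m and x of tool_rest in the frame of dipping_fork between -0.045 and 0.045 m and angle between the y axis of each of dipping_fork, dipping_ring and the x axis of tool_rest, either way round below 0.2 rad and angle between each of dipping_fork, dipping_ring, marker_black, marker_red's own z axis and vertical below 0.15 rad and linear speed of each of dipping_fork, dipping_ring, marker_black, marker_red, tape_roll below 0.02 m/s and z of dipping_ring in the frame of tool_rest between 0.024 and 0.036 m and y of tool_rest in the frame of dipping_ring between -0.076 and -0.023 m and x of tool_rest in the frame of dipping_ring between -0.045 and 0.045 m and z of marker_black in the frame of pen_rest between 0.02 and 0.032 m and y of pen_rest in the frame of marker_black between -0.018 and 0.018 m and x of pen_rest in the frame of marker_black between -0.045 and 0.045 m and angle between the y axis of each of marker_black, marker_red and the x axis of pen_rest, either way round below 0.2 rad and z of marker_red in the frame of pen_rest between 0.02 and 0.032 m and y of pen_rest in the frame of marker_red between -0.018 and 0.018 m and x of pen_rest in the frame of marker_red between -0.045 and 0.045 m and horizontal distance between tape_roll and tape_spindle below 0.025 m and z of tape_roll in the frame of tape_spindle between 0.004 and 0.013 m and angle between tape_roll's own z axis and vertical below 0.1 rad); the robot touches nothing.
It fails at once if the kitchen timer is moved by more than 3 cm (distance of kitchen_timer from where it was at the start of the episode above 0.03 m).
It fails at once if the steel cup is moved by more than 3 cm (distance of steel_cup from where it was at the start of the episode above 0.03 m).
It also fails if it takes over 102 s, if anything falls off the work surface, if the arm or the gripper's body presses on something with over 40 N, if the wrist force passes 120 N, or if a joint passes its speed limit or range.

### The arm

A 6-joint arm with a two-finger parallel gripper is mounted at the origin on a cart in front of the work surface, level with it; the furniture and walls round the work are solid. World frame = base frame: x ahead of the robot, y to its left, z up, the work surface at z = 0. Lengths are in mm, angles in rad, forces in N, time in s.
With the tool pointing down it reaches from about 400 to 925 mm from the base axis. Payload 12.5 kg.
Tool frame: the origin (TCP) lies at the very end of the fingers, on their centre line; the grasp point (between the pads) lies 19 mm behind it; z points along the fingers, y is the line along which they close (so a half turn about z gives the same grasp; the last joint's range is limited). The gripper opens to 95 mm and grips with 3 to 60 N. Pads are 20 mm wide; open, the fingers measure 119 mm over their backs; the gripper's body (75 mm by 180 mm) begins 59 mm behind the grasp point.
Start: joints at [-1.432, 0.491, 1.559, -0, 1.092, -0.106], TCP at [151.499, -606.379, 214.661] pointing down, gripper open.
Joint ranges: [-3.1, 3.1], [-0.84, 2.19], [0.05, 2.79], [-1.13, 4.28], [0.06, 2.93], [-2.69, 2.69]. Speed limits (rad/s): [2.22, 2.22, 2.79, 3.14, 3.14, 3.14].

### API

Orientations are given as [roll, pitch, yaw] about the fixed x, y, z axes, in that order (R = Rz(yaw) Ry(pitch) Rx(roll)).
In Python, from cell import state, imaging, env, spot_in, mark_of gives the robot as it stands. The module is installed in compiled form; this text tells all that it offers.
- The arm moves only by the tool step_arm, never from a script. Its argument "increments" is a list of rows, each an object with "slide": the shift along the tool's x, y, z in m, a list of three; "roll": the turn about the tool's z in rad. A call has 1 to 5 rows; each row is the pose to reach, as a shift and turn from the pose commanded when the call began, along the tool's axes at that moment; what a row does not reach only later rows make up. A row lasts 1/8 s, in which the tool goes at most 62.5 mm and 10.7 degrees, less where a joint would pass 70% of its speed; a pose out of reach is approached as far as the arm can. A call with a gripper value outside its range is refused whole. "fingers" is the opening, from 0 (shut) to 1 (fully open), set as the call begins (left out, the last holds). The fingers move at their own pace and stop on an object; the grip force is fixed at half the most. Time passes only in rows, so rows that repeat a pose let the fingers close. It gives the time, the measured TCP pose, the force, the opening and the grip force at its end, in the units of the state.
- state(): the state, without advancing time (a new reading comes with each control period).
- imaging.read_camera(name): name is "side" or "top" or "wrist"; returns a dict with "color" (420x560x3 uint8, red, green, blue), "z_map" (420x560 float32, mm along the optical axis (not along the pixel's ray), 0 where there is no reading), "intrinsics" (3x3 intrinsics, pixels), "distortion" ([k1, k2, p1, p2, k3] as OpenCV has them; the pictures are not rectified), "camera_from_world" (4x4, takes a point from world to camera coordinates). Camera axes: x right, y up, looking along -z (the intrinsics and any distortion apply to the point x, -y, -z); pixel columns grow to the right and rows downward; lengths in mm; the calibration is good to about 2 mm. A picture is of the moment at which its call begins.
- env.job_done(): hands the job in; it is judged then, once.
Trained networks look in the newest picture that a camera, given by its name, has taken for a name from the list of things; names that differ only in an ending like _2 or _b are one class to them, and where a whole thing is asked for, a point or a joint stands for the part that bears it (a point fixed in the world has none). Each returns a list of dicts, best first, with "confidence" (0 to 1); they miss things now and then, are a little off and sometimes report something else, mostly with a low value. They report only what shows in the picture. A call takes as long as a camera call.
- spot_in(camera, target): "bbox" ([left, top, right, bottom] in pixels, round what is visible of it).
- mark_of(camera, target): "uv" ([column, row] in pixels: a listed point, or the origin of a listed thing).
The state is a dict: "t": time; "joints": joint angles; "qvel": joint speeds; "tau": joint torques, N m; "eef_pos": TCP position; "tcp_rot": TCP orientation; "ft_force": force on the tool from outside, world axes, zero at the start; "moment": the same for the moment, N m; "opening": opening from 0.0 (shut) to 1.0 (fully open); "grip_force": force on a finger pad.
Only numpy, scipy, OpenCV 4.12 (cv2) and the standard library are available. Lean on these libraries where they do the work, as an engineer would, in place of code of your own. Each camera call takes 0.05 s, during which the arm holds its last target. There are 200 camera calls.

## Working session

There is one attempt and no reset: what is moved stays moved. The work goes in short steps, Python scripts to look and compute and a tool call to move; the robot and the scene stay as the last step left them, time stands still between calls to the robot, and variables do not carry over. Pictures are saved under pics/ and viewed, at most 14 in all, crops included, and the job is handed in when it is done.

Besides the shell and the picture viewer there is one more tool, called after "Emit:" as name([rows], argument=value, ...), one row to a line, values as JSON. step_arm: Moves the arm, as the interface text tells. Its arguments: {"type":"object","properties":{"increments":{"type":"array"},"fingers":{"type":"number"}},"required":["increments"]}

```bash
mkdir -p pics
cat > h.py <<'E'
import numpy as np, cv2
from cell import state, imaging, env, spot_in, mark_of
def cam(n): 
    d=imaging.read_camera(n); d['n']=n; return d
def save(d,f): cv2.imwrite('pics/'+f,cv2.cvtColor(d['color'],cv2.COLOR_RGB2BGR))
def rays(d,uv):
    uv=np.array(uv,float).reshape(-1,1,2)
    p=cv2.undistortPoints(uv,np.array(d['intrinsics'],float),np.array(d['distortion'],float)).reshape(-1,2)
    return np.c_[p[:,0],-p[:,1],-np.ones(len(p))]
def at_depth(d,uv):
    r=rays(d,uv); z=np.array([d['z_map'][int(round(v)),int(round(u))] for u,v in np.reshape(uv,(-1,2))])
    Ti=np.linalg.inv(d['camera_from_world']); return (r*z[:,None])@Ti[:3,:3].T+Ti[:3,3]
def at_z(d,uv,z):
    Ti=np.linalg.inv(d['camera_from_world']); r=rays(d,uv)@Ti[:3,:3].T; o=Ti[:3,3]
    return o+r*((z-o[2])/r[:,2])[:,None]
def cloud(d):
    h,w=d['z_map'].shape; u,v=np.meshgrid(np.arange(w),np.arange(h))
    uv=np.stack([u.ravel(),v.ravel()],1); z=d['z_map'].ravel()
    Ti=np.linalg.inv(d['camera_from_world']); P=(rays(d,uv)*z[:,None])@Ti[:3,:3].T+Ti[:3,3]
    P[z==0]=np.nan
    return P.reshape(h,w,3)
E
cat > a.py <<'E'
from h import *
np.set_printoptions(precision=1,suppress=True)
print(state())
names="dipping_fork dipping_ring marker_black marker_red tape_roll tool_rest pen_rest tape_spindle kitchen_timer steel_cup".split()
for c in ['top','side']:
    d=cam(c); save(d,c+'0.png'); np.savez(c+'0.npz',**{k:v for k,v in d.items() if k!='n'})
    print(c,np.linalg.inv(d['camera_from_world'])[:3,3])
    for n in names:
        b=spot_in(c,n)[:2]; m=mark_of(c,n)[:2]
        print(n,[(np.round(x['bbox']),round(x['confidence'],2)) for x in b],[(np.round(x['uv']),round(x['confidence'],2),at_z(d,x['uv'],0)[0]) for x in m])
E
python3 a.py
```

```text
{'t': 0.0, 'joints': array([-1.4,  0.5,  1.6,  0. ,  1.1, -0.1]), 'qvel': array([ 0., -0.,  0., -0.,  0., -0.]), 'tau': array([ -0. , -61.3, -25.8,   0.1,   0. ,  -0. ]), 'eef_pos': array([ 151.5, -606.1,  214. ]), 'tcp_rot': array([-3.1, -0. ,  0.2]), 'ft_force': array([ 0.2, -0.3, -0.6]), 'moment': array([ 0.,  0., -0.]), 'grip_force': 0.0, 'opening': 0.9998209989365219}
top [ 397.9   15.4 1173.9]
dipping_fork [(array([398., 246., 410., 297.]), 0.67)] [(array([400., 295.]), 0.82, array([ 335. , -286.1,    0. ]))]
dipping_ring [(array([269., 208., 274., 255.]), 0.65)] [(array([274., 251.]), 0.8, array([436.1,   9.9,   0. ]))]
marker_black [(array([141., 266., 165., 316.]), 0.72)] [(array([152., 293.]), 0.69, array([333.7, 293.7,   0. ]))]
marker_red [(array([214., 222., 231., 278.]), 0.72)] [(array([220., 249.]), 0.52, array([439.5, 137.2,   0. ]))]
tape_roll [(array([317., 229., 360., 268.]), 0.86)] [(array([338., 248.]), 0.56, array([ 443.2, -141.5,    0. ])), (array([222., 250.]), 0.26, array([435.3, 133.9,   0. ]))]
tool_rest [(array([364., 152., 434., 213.]), 0.78)] [(array([39
[... 1229 characters left out ...]
155., 229., 175.]), 0.47)] [(array([305., 181.]), 0.74, array([ 443.9, -126.8,    0. ]))]
tool_rest [(array([241., 130., 288., 162.]), 0.55)] [(array([264., 149.]), 0.7, array([ 606.2, -280.4,    0. ]))]
pen_rest [(array([201., 174., 250., 220.]), 0.77)] [(array([227., 200.]), 0.57, array([664.7,   2.2,   0. ]))]
tape_spindle [(array([206., 256., 252., 300.]), 0.91)] [(array([229., 276.]), 0.96, array([589.8, 275.4,   0. ]))]
kitchen_timer [(array([180., 217., 205., 236.]), 0.85), (array([270., 205., 295., 211.]), 0.6)] [(array([193., 234.]), 0.67, array([722.2, 152.1,   0. ]))]
steel_cup [(array([209., 154., 228., 176.]), 0.83)] [(array([220., 169.]), 0.73, array([ 726.6, -143.9,    0. ]))]
```

Run:
```python
import cv2
a=cv2.imread('pics/top0.png')[90:340,110:460]
cv2.imwrite('pics/topc.png',cv2.resize(a,None,fx=2.28,fy=2.28,interpolation=2))
```

```text
(no output)
```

View pics/topc.png

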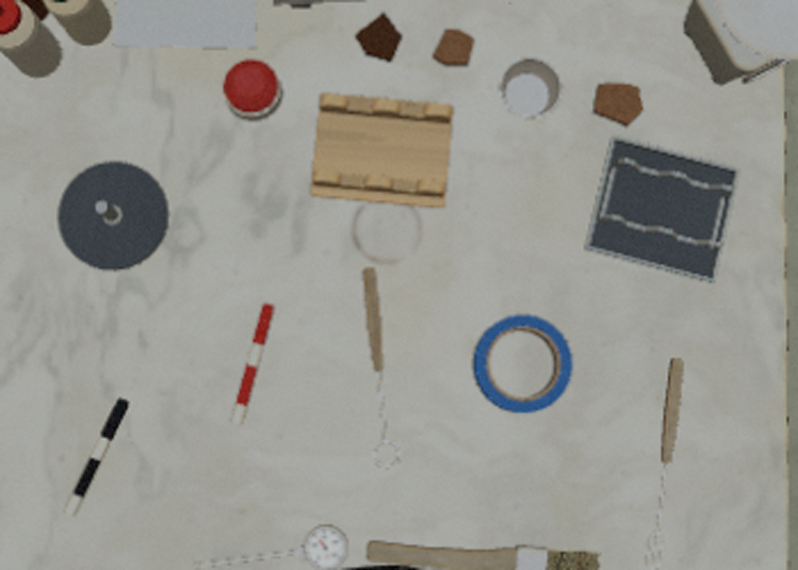

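The crop shows the fork at (672,410), ring at (375,320), red marker at (253,363), black marker at (98,455), tape at (523,363), tool rest at (660,210), pen rest at (382,150) and spindle at (113,215). The cup at (530,88) and timer at (252,85) stand clear of the paths. Next I'll get the axes.

```bash
cat > b.py <<'E'
from h import *
np.set_printoptions(precision=1,suppress=True)
# top-image regions (l,t,r,b) and colour tests on HSV
def seg(c,box,f):
    d=dict(np.load(c+'0.npz')); im=cv2.cvtColor(d['color'],cv2.COLOR_RGB2HSV).astype(int)
    m=np.zeros(im.shape[:2],np.uint8); l,t,r,b=box
    m[t:b,l:r]=f(im[t:b,l:r])
    n,lab,st,ce=cv2.connectedComponentsWithStats(m); 
    k=1+np.argmax(st[1:,4]); v,u=np.nonzero(lab==k); return d,np.c_[u,v].astype(float)
wood=lambda h:(h[...,1]>60); red=lambda h:(h[...,1]>110); blk=lambda h:(h[...,2]<90); blue=lambda h:(h[...,1]>110)&(h[...,0]>90); dark=lambda h:h[...,2]<110
T=dict(fork=((392,240,415,305),wood,14),ring=((262,200,285,260),wood,14),red=((205,215,240,285),red,10),black=((135,258,172,322),blk,10),tape=((310,220,365,275),blue,24),
 tray=((355,145,440,220),dark,11),board=((240,120,315,190),wood,20),disc=((130,155,190,215),dark,8))
S=dict(fork=((305,135,350,165),wood),ring=((260,198,310,220),wood),red=((265,225,325,255),red),black=((295,270,365,320),blk),tape=((285,160,330,195),blue),
 tray=((235,125,295,170),dark),board=((195,170,255,225),wood),disc=((200,250,258,305),dark))
for n,(bx,f,z) in T.items():
    d,uv=seg('top',bx,f); P=at_z(d,uv,z)[:,:2].astype(np.float32)
    zz=at_depth(d,uv)[:,2]
    d2,uv2=seg('side',S[n][0],f); P2=at_z(d2,uv2,z)[:,:2].astype(np.float32); z2=at_depth(d2,uv2)[:,2]
    for p,q in((P,zz),(P2,z2)):
        c,s,a=cv2.minAreaRect(p); print(n,len(p),'rect',np.array(c),np.array(s),round(a,1),'mean',p.mean(0),'z',np.nanpercentile(q,[10,50,90]))
E
python3 b.py
```

```text
fork 125 rect [ 392.9 -293.8] [ 13.  103.5] 82.4 mean [ 404.9 -294. ] z [10.8 14.  16.8]
fork 103 rect [ 396.  -285.6] [ 21.8 105.6] 83.1 mean [ 398.7 -285.6] z [ 5.9 10.7 15.5]
ring 190 rect [485.2  12.6] [101.6  12.1] 4.2 mean [487.7  12.8] z [11.9 14.9 18.1]
ring 153 rect [487.3  18.3] [104.4  17.1] 9.8 mean [490.   19.7] z [ 7.4 12.  16.2]
red 79 rect [478.5 126.3] [10.8 39.2] 77.1 mean [478.  126.1] z [11.  14.6 18. ]
red 63 rect [418.5 144.6] [13.3 41.3] 75.0 mean [418.4 144.6] z [ 8.  12.2 15. ]
black 102 rect [380.6 275.6] [12.6 42.1] 64.9 mean [380.  275.7] z [ 9.8 13.3 18. ]
black 87 rect [324.3 304.8] [13.4 40.3] 65.6 mean [324.3 304.9] z [ 8.6 11.3 13.6]
tape 531 rect [ 439.3 -140. ] [94.8 97.8] 0.4 mean [ 438.6 -138.7] z [22.4 25.4 28.2]
tape 293 rect [ 440.7 -125.9] [ 95.7 111.4] 9.8 mean [ 440.4 -110.8] z [ 8.5 23.1 26.6]
tray 2479 rect [ 604.3 -291. ] [133.8 118.3] 75.6 mean [ 603.6 -290.5] z [1.7 4.7 9.2]
tray 842 rect [ 599.4 -301.5] [190.3 127.2] 76.0 mean [ 604.1 -281.8] z [ 2.5  5.1 26.5]
board 2626 rect [660.9   5.5] [138.4 109.9] 85.2 mean [660.3   5.4] z [ 6.9 10.8 37.9]
board 1337 rect [663.2   7. ] [173.4 117.7] 85.7 mean [662.3  20. ] z [ 7.4 10.6 37.4]
disc 1768 rect [590.9 285.1] [115.4 112.9] 82.5 mean [590.3 285.1] z [ 6.6  9.4 12.6]
disc 1469 rect [591.9 289.9] [114.7 115.8] 9.6 mean [591.4 291.9] z [ 6.6  8.8 11.6]
```

```bash
cat > to.py <<'E'
import sys, numpy as np
from scipy.spatial.transform import Rotation as R
from cell import state
s=state(); p=np.array(s['eef_pos']); r=R.from_euler('xyz',s['tcp_rot']); M=r.as_matrix()
yaw=s['tcp_rot'][2]
print('t %.2f'%s['t'],'tcp',p.round(1),'rot',np.round(s['tcp_rot'],3),'open %.3f grip %.1f'%(s['opening'],s['grip_force']),'F',np.round(s['ft_force'],1))
# args: x,y,z,yaw ... (mm, rad): slides from here
for a in sys.argv[1:]:
    x,y,z,w=map(float,a.split(',')); d=M.T@(np.array([x,y,z])-p)
    print(a,'slide',(d/1000).round(4),'roll',round(-(w-yaw),3),'rows',round(np.linalg.norm(d)/62.5,1))
E
python3 to.py 395,-292,170,-0.131
```

```text
t 2.10 tcp [ 151.5 -606.4  214.6] rot [ 3.142 -0.     0.245] open 1.001 grip 0.0 F [-0.   0.8  0.9]
395,-292,170,-0.131 slide [ 0.3124 -0.246   0.0446] roll 0.376 rows 6.4
```

Emit:
step_arm([
  {"slide":[0.045,-0.035,0.006],"roll":0.08},
  {"slide":[0.09,-0.07,0.012],"roll":0.16},
  {"slide":[0.135,-0.105,0.018],"roll":0.24},
  {"slide":[0.18,-0.14,0.03],"roll":0.32},
  {"slide":[0.225,-0.175,0.045],"roll":0.376},
], fingers=0.5)

```text
t: 2.72
eef_pos: [328.4, -380.8, 169.7]
tcp_rot: [3.141, -0.001, -0.134]
ft_force: [1.1, -1.3, -0.2]
opening: 0.534
grip_force: 0.0
```

```bash
python3 to.py 395,-292,170,-0.131
```

```text
t 2.73 tcp [ 328.4 -380.8  169.7] rot [ 3.141e+00 -1.000e-03 -1.340e-01] open 0.534 grip 0.0 F [ 1.1 -1.3 -0.2]
395,-292,170,-0.131 slide [ 0.0542 -0.0969 -0.0003] roll -0.003 rows 1.8
```

Emit:
step_arm([
  {"slide":[0.027,-0.048,0.0],"roll":0},
  {"slide":[0.054,-0.097,0.0],"roll":0},
  {"slide":[0.054,-0.097,0.0],"roll":0},
])

```text
t: 3.1
eef_pos: [395.1, -290.4, 169.8]
tcp_rot: [-3.142, -0.0, -0.127]
ft_force: [-0.4, -0.9, 0.2]
opening: 0.507
grip_force: 0.0
```

Run:
```python
from h import *
np.set_printoptions(precision=1,suppress=True)
d=cam('wrist'); save(d,'w1.png'); np.savez('w1.npz',**{k:v for k,v in d.items() if k!='n'})
print(np.linalg.inv(d['camera_from_world'])); print(d['intrinsics'],d['distortion'])
for n in['dipping_fork','tool_rest']:print(n,spot_in('wrist',n)[:1],[(x['uv'],at_z(d,x['uv'],0)) for x in mark_of('wrist',n)[:1]])
print(state()['eef_pos'])
```

```text
[[  -0.1    1.     0.3  473.7]
 [  -1.    -0.1   -0.  -300.8]
 [  -0.    -0.3    1.   338.9]
 [   0.     0.     0.     1. ]]
[[303.6   0.  283.1]
 [  0.  303.6 205.5]
 [  0.    0.    1. ]] [-0.  0.  0.  0.  0.]
dipping_fork [{'bbox': [281.6, 143.3, 292.8, 290.7], 'confidence': 0.86}] [([284.8, 237.9], array([[ 334.4, -284.8,    0. ]]))]
tool_rest [{'bbox': [177.7, 0.0, 327.8, 60.0], 'confidence': 0.72}] []
[ 393.1 -294.   169.6]
```

View pics/w1.png

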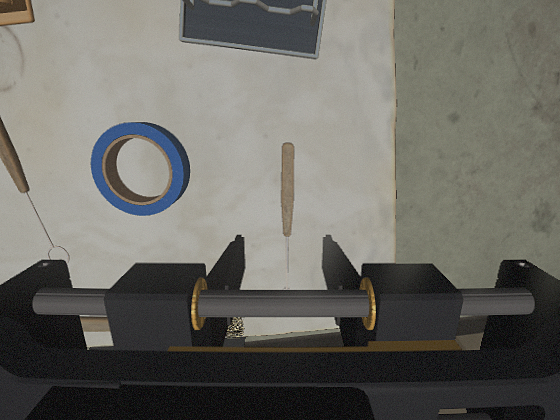

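The wrist picture shows the fork handle from (288,143) to (287,237), the tape at (140,168) and the tool rest's near edge at the top.

```bash
cat >> h.py <<'E'
TESTS=dict(wood=lambda h:(h[...,1]>70),red=lambda h:(h[...,1]>110),black=lambda h:(h[...,2]<90),blue=lambda h:(h[...,1]>110)&(h[...,0]>90)&(h[...,0]<130))
def seg(d,box,test,z):
    im=cv2.cvtColor(d['color'],cv2.COLOR_RGB2HSV).astype(int); l,t,r,b=box
    m=np.zeros(im.shape[:2],np.uint8); m[t:b,l:r]=TESTS[test](im[t:b,l:r])
    n,lab,st,ce=cv2.connectedComponentsWithStats(m); k=1+np.argmax(st[1:,4]); v,u=np.nonzero(lab==k); uv=np.c_[u,v].astype(float)
    P=at_z(d,uv,z)[:,:2].astype(np.float32); zz=at_depth(d,uv)[:,2]
    c,s,a=cv2.minAreaRect(P); 
    if s[0]<s[1]: a-=90
    print(test,len(P),'c',np.round(c,1),'size',np.round(s,1),'axis rad %.3f'%np.deg2rad((a+90)%180-90),'mean',P.mean(0),'z',np.nanpercentile(zz,[10,50,90]).round(1))
    return P
E
python3 - <<'E'
from h import *
np.set_printoptions(precision=1,suppress=True)
d=dict(np.load('w1.npz'))
seg(d,(270,130,305,245),'wood',12); seg(d,(80,110,200,230),'blue',24)
seg(d,(0,100,40,200),'wood',12)
E
python3 to.py 395,-293,3,-0.131
```

```text
wood 343 c [ 394.4 -295.1] size [ 11.7 104.6] axis rad -0.127 mean [ 402.5 -295.2] z [ 9.7 11.5 12.8]
blue 2727 c [ 439.8 -140.1] size [98.7 97.1] axis rad 1.446 mean [ 442.1 -141.3] z [22.2 23.1 24.1]
wood 716 c [472.8   7.6] size [81.5 20.4] axis rad 0.099 mean [469.3   5.8] z [ 5.3 10.6 13.3]
t 3.35 tcp [ 393.1 -294.   169.6] rot [ 3.141 -0.    -0.133] open 0.502 grip 0.0 F [-0.6 -0.4 -0. ]
395,-293,3,-0.131 slide [ 0.0018 -0.0013  0.1666] roll -0.002 rows 2.7
```

Emit:
step_arm([
  {"slide":[0.0015,0.0,0.06]},
  {"slide":[0.0015,0.0,0.12]},
  {"slide":[0.0015,0.0,0.155]},
  {"slide":[0.0015,0.0,0.1665]},
  {"slide":[0.0015,0.0,0.1665]},
])

```text
invalid input at $.increments[0]: expected keys slide, roll
```

Emit:
step_arm([
  {"slide":[0,0,0]},
  {"slide":[0,0,0]},
  {"slide":[0,0,0]},
  {"slide":[0,0,0]},
], fingers=0)

```text
invalid input at $.increments[0]: expected keys slide, roll
```

Emit:
step_arm([
  {"slide":[0,0,0]},
  {"slide":[0,0,-0.05]},
  {"slide":[0,0,-0.1]},
  {"slide":[0,0,-0.12]},
])

```text
invalid input at $.increments[0]: expected keys slide, roll
```

```bash
python3 to.py 490,-303,130,-0.251
```

```text
t 3.35 tcp [ 393.1 -294.   169.6] rot [ 3.141 -0.    -0.133] open 0.502 grip 0.0 F [-0.6 -0.4 -0. ]
490,-303,130,-0.251 slide [ 0.0973 -0.0039  0.0396] roll 0.118 rows 1.7
```

Emit:
step_arm([
  {"slide":[0.0015,0.0,0.06],"roll":0},
  {"slide":[0.0015,0.0,0.12],"roll":0},
  {"slide":[0.0015,0.0,0.155],"roll":0},
  {"slide":[0.0015,0.0,0.1665],"roll":0},
  {"slide":[0.0015,0.0,0.1665],"roll":0},
])

```text
t: 3.98
eef_pos: [394.8, -293.8, 3.2]
tcp_rot: [-3.141, 0.0, -0.132]
ft_force: [0.9, -0.3, 0.7]
opening: 0.5
grip_force: 0.0
```

Emit:
step_arm([
  {"slide":[0,0,0],"roll":0},
  {"slide":[0,0,0],"roll":0},
  {"slide":[0,0,0],"roll":0},
  {"slide":[0,0,0],"roll":0},
], fingers=0)

```text
t: 4.47
eef_pos: [395.3, -293.3, 3.5]
tcp_rot: [3.141, -0.001, -0.131]
ft_force: [-1.1, 0.4, 5.8]
opening: 0.148
grip_force: 30.0
```

Emit:
step_arm([
  {"slide":[0,0,0],"roll":0},
  {"slide":[0,0,-0.05],"roll":0},
  {"slide":[0,0,-0.1],"roll":0},
  {"slide":[0,0,-0.12],"roll":0},
])

```text
t: 4.97
eef_pos: [395.6, -293.6, 125.6]
tcp_rot: [3.14, -0.003, -0.131]
ft_force: [0.0, -0.0, -0.9]
opening: 0.151
grip_force: 30.0
```

```bash
python3 to.py 490,-303,130,-0.251
```

```text
t 4.97 tcp [ 395.6 -293.6  125.6] rot [ 3.14e+00 -3.00e-03 -1.31e-01] open 0.151 grip 30.0 F [ 0.  -0.  -0.9]
490,-303,130,-0.251 slide [ 0.0949 -0.003  -0.0041] roll 0.12 rows 1.5
```

Emit:
step_arm([
  {"slide":[0.05,0,0],"roll":0.06},
  {"slide":[0.095,-0.003,-0.004],"roll":0.12},
  {"slide":[0.095,-0.003,-0.004],"roll":0.12},
])

```text
t: 5.35
eef_pos: [491.8, -302.6, 127.0]
tcp_rot: [3.141, -0.001, -0.25]
ft_force: [-0.0, -0.1, -1.0]
opening: 0.149
grip_force: 30.0
```

Run:
```python
from h import *
np.set_printoptions(precision=1,suppress=True)
d=cam('wrist'); save(d,'w2.png'); np.savez('w2.npz',**{k:v for k,v in d.items() if k!='n'})
C=cloud(d); P=C.reshape(-1,3); P=P[np.isfinite(P[:,0])]
o=np.array([603,-291]); th=-0.251; q=(P[:,:2]-o)@np.array([[np.cos(th),-np.sin(th)],[np.sin(th),np.cos(th)]])
for lo,hi in((8,14),):
    m=(abs(q[:,0])<75)&(abs(q[:,1])<85)&(P[:,2]>lo)&(P[:,2]<hi); r=cv2.minAreaRect(P[m][:,:2].astype(np.float32)); print(lo,m.sum(),r, np.percentile(q[m],[1,99],axis=0))
m=(abs(q[:,0])<60)&(abs(q[:,1])<66)&(P[:,2]>25)&(P[:,2]<60)
for s in(-1,1):
    k=m&(q[:,0]*s>15)&(q[:,0]*s<45); Q=np.c_[q[k],P[k,2]]; print(s,k.sum(),np.median(Q,0),np.polyfit(Q[:,1],Q[:,0],1))
    for y in range(-66,66,6):
        j=(Q[:,1]>=y)&(Q[:,1]<y+6); 
        if j.sum():print(y+3,j.sum(),Q[j,2].mean().round(1),end='; ')
    print()
for n in['tool_rest']:print(n,spot_in('wrist',n)[:1],[(x['uv'],at_z(d,x['uv'],0)) for x in mark_of('wrist',n)[:1]])
```

```text
8 2641 ((603.5869750976562, -289.81732177734375), (140.4488525390625, 125.33871459960938), 75.66973114013672) [[-62.3 -68.4]
 [ 62.5  70.8]]
-1 903 [-29.7  -0.2  36.5] [ -0.  -29.5]
-63 8 36.7; -57 42 42.1; -51 42 44.4; -45 48 42.2; -39 42 32.8; -33 42 28.5; -27 42 28.3; -21 42 28.4; -15 48 30.8; -9 50 39.8; -3 46 44.4; 3 42 44.6; 9 36 42.8; 15 29 33.6; 21 40 28.4; 27 42 28.3; 33 49 28.4; 39 61 30.2; 45 67 39.5; 51 44 44.7; 57 30 44.3; 63 11 36.8; 
1 1182 [29.8 -1.4 36.6] [-0. 30.]
-63 5 35.1; -57 69 37.9; -51 63 44.2; -45 63 42.5; -39 60 33.5; -33 49 28.5; -27 56 28.4; -21 49 28.2; -15 60 30.5; -9 68 39.0; -3 64 44.3; 3 57 44.2; 9 44 42.5; 15 38 33.5; 21 47 28.3; 27 46 28.3; 33 43 28.6; 39 64 30.4; 45 91 39.2; 51 63 44.2; 57 60 39.7; 63 23 36.0; 
tool_rest [{'bbox': [152.0, 10.8, 319.4, 159.8], 'confidence': 0.88}] [([239.3, 86.7], array([[ 604.4, -290. ,    0. ]]))]
```

View pics/w2.png

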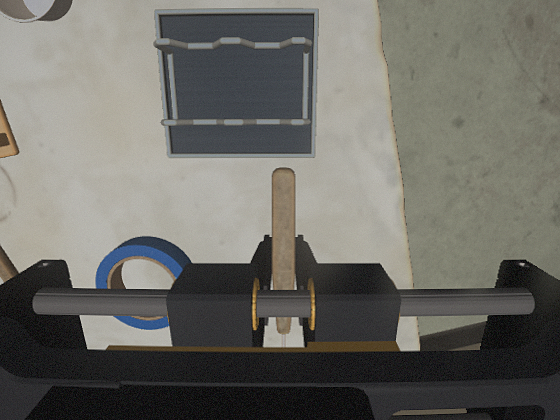

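The picture shows the tool rest, with its wires at rows 43 and 122, and the fork handle held squarely at (284,250). From it the rest is at (603.3,-290) with yaw -0.25.

```bash
python3 to.py 596.6,-316.2,100,-0.25 596.6,-316.2,34,-0.25
```

```text
t 5.50 tcp [ 488.8 -302.2  126.7] rot [-3.141e+00  1.000e-03 -2.510e-01] open 0.147 grip 30.0 F [-0.5 -0.   0.6]
596.6,-316.2,100,-0.25 slide [ 0.108  -0.0131  0.0266] roll -0.001 rows 1.8
596.6,-316.2,34,-0.25 slide [ 0.1081 -0.0131  0.0926] roll -0.001 rows 2.3
```

Emit:
step_arm([
  {"slide":[0.054,-0.0065,0.01],"roll":0},
  {"slide":[0.108,-0.013,0.027],"roll":0},
  {"slide":[0.108,-0.013,0.06],"roll":0},
  {"slide":[0.108,-0.013,0.088],"roll":0},
  {"slide":[0.108,-0.013,0.0925],"roll":0},
])

```text
t: 6.12
eef_pos: [595.9, -316.6, 33.4]
tcp_rot: [-3.141, 0.003, -0.252]
ft_force: [-6.5, 3.3, 10.1]
opening: 0.152
grip_force: 30.0
```

```bash
python3 to.py 596.6,-316.2,33,-0.25
```

```text
t 6.12 tcp [ 595.9 -316.6   33.4] rot [-3.141e+00  3.000e-03 -2.520e-01] open 0.152 grip 30.0 F [-6.5  3.3 10.1]
596.6,-316.2,33,-0.25 slide [ 0.0006 -0.0006  0.0004] roll -0.002 rows 0.0
```

Emit:
step_arm([
  {"slide":[0,0,0],"roll":0},
  {"slide":[0,0,0],"roll":0},
  {"slide":[0,0,-0.03],"roll":0},
  {"slide":[0,0,-0.08],"roll":0},
  {"slide":[0,0,-0.13],"roll":0},
], fingers=0.35)

```text
t: 6.75
eef_pos: [597.3, -316.9, 166.8]
tcp_rot: [3.141, -0.0, -0.251]
ft_force: [0.1, 0.5, 0.8]
opening: 0.353
grip_force: 0.0
```

```bash
python3 to.py 486,13,150,0.08
```

```text
t 6.75 tcp [ 597.3 -316.9  166.8] rot [ 3.141 -0.    -0.251] open 0.353 grip 0.0 F [0.1 0.5 0.8]
486,13,150,0.08 slide [-0.1898 -0.2919  0.0166] roll -0.331 rows 5.6
```

Emit:
step_arm([
  {"slide":[-0.032,-0.049,0.003],"roll":-0.07},
  {"slide":[-0.064,-0.098,0.006],"roll":-0.14},
  {"slide":[-0.096,-0.147,0.01],"roll":-0.21},
  {"slide":[-0.128,-0.196,0.014],"roll":-0.28},
  {"slide":[-0.16,-0.245,0.016],"roll":-0.331},
])

```text
t: 7.38
eef_pos: [502.6, -38.3, 149.3]
tcp_rot: [3.141, -0.001, 0.081]
ft_force: [0.3, 0.2, -0.1]
opening: 0.35
grip_force: 0.0
```

```bash
python3 to.py 486,13,150,0.08
```

```text
t 7.38 tcp [502.6 -38.3 149.3] rot [ 3.141e+00 -1.000e-03  8.100e-02] open 0.350 grip 0.0 F [ 0.3  0.2 -0.1]
486,13,150,0.08 slide [-0.0124 -0.0525 -0.0008] roll 0.001 rows 0.9
```

Emit:
step_arm([
  {"slide":[-0.0125,-0.0525,0],"roll":0},
  {"slide":[-0.0125,-0.0525,0],"roll":0},
  {"slide":[-0.0125,-0.0525,0],"roll":0},
])

```text
t: 7.75
eef_pos: [487.3, 11.2, 149.2]
tcp_rot: [3.141, -0.002, 0.08]
ft_force: [-0.1, -0.2, 1.0]
opening: 0.353
grip_force: 0.0
```

```bash
python3 - <<'E'
from h import *
np.set_printoptions(precision=1,suppress=True)
d=cam('wrist'); save(d,'w3.png'); np.savez('w3.npz',**{k:v for k,v in d.items() if k!='n'})
for n in['dipping_ring','pen_rest','marker_red','dipping_fork']:print(n,[(np.round(x['bbox']),x['confidence']) for x in spot_in('wrist',n)[:1]],[(x['uv'],at_z(d,x['uv'],0)) for x in mark_of('wrist',n)[:1]])
b=[int(v) for v in spot_in('wrist','dipping_ring')[0]['bbox']]
seg(d,(b[0]-8,b[1]-8,b[2]+8,b[3]),'wood',12)
E
python3 to.py
```

```text
dipping_ring [(array([274., 146., 291., 288.]), 0.89)] [([281.2, 237.3], array([[435.8,   9.2,   0. ]]))]
pen_rest [(array([221.,   0., 386.,  86.]), 0.98)] [([304.1, 10.8], array([[663.7,   5.8,   0. ]]))]
marker_red [(array([154., 176., 186., 268.]), 0.67)] [([167.8, 229.2], array([[435. , 137.2,   0. ]]))]
dipping_fork [(array([555., 252., 560., 254.]), 0.49)] [([18.8, 72.3], array([[591. , 286.7,  -0. ]]))]
wood 765 c [485.5  13.3] size [105.6  12.7] axis rad 0.096 mean [490.5  14. ] z [10.2 12.  13.4]
t 8.25 tcp [486.9  11.3 148.5] rot [3.142 0.    0.079] open 0.351 grip 0.0 F [1.2 0.2 1. ]
```

View pics/w3.png

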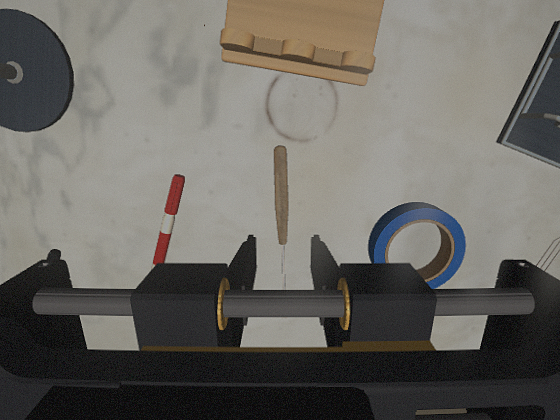

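The picture shows the ring handle from (281,147) to (283,243), nearly between the fingers, and the red marker at (170,222).

```bash
python3 to.py 485.5,12.8,3,0.09
```

```text
t 8.25 tcp [486.9  11.3 148.5] rot [3.142 0.    0.079] open 0.351 grip 0.0 F [1.2 0.2 1. ]
485.5,12.8,3,0.09 slide [-0.0012 -0.0016  0.1455] roll -0.011 rows 2.3
```

Emit:
step_arm([
  {"slide":[-0.001,-0.0015,0.06],"roll":-0.01},
  {"slide":[-0.001,-0.0015,0.12],"roll":-0.01},
  {"slide":[-0.001,-0.0015,0.14],"roll":-0.01},
  {"slide":[-0.001,-0.0015,0.146],"roll":-0.01},
  {"slide":[-0.001,-0.0015,0.146],"roll":-0.01},
])

```text
t: 8.88
eef_pos: [485.9, 12.9, 2.9]
tcp_rot: [3.141, -0.0, 0.09]
ft_force: [-0.9, -0.3, 0.1]
opening: 0.352
grip_force: 0.0
```

Emit:
step_arm([
  {"slide":[0,0,0],"roll":0},
  {"slide":[0,0,0],"roll":0},
  {"slide":[0,0,0],"roll":0},
  {"slide":[0,0,0],"roll":0},
], fingers=0)

```text
t: 9.38
eef_pos: [486.0, 12.9, 3.3]
tcp_rot: [3.141, -0.001, 0.09]
ft_force: [-1.0, 0.0, 7.4]
opening: 0.147
grip_force: 30.0
```

Emit:
step_arm([
  {"slide":[0,0,-0.05],"roll":0},
  {"slide":[0,0,-0.1],"roll":0},
  {"slide":[0,0,-0.11],"roll":0},
])

```text
t: 9.75
eef_pos: [486.7, 12.9, 115.5]
tcp_rot: [3.141, -0.005, 0.09]
ft_force: [-0.4, -0.6, -0.2]
opening: 0.143
grip_force: 30.0
```

```bash
python3 to.py 610,-263.8,110,-0.25
```

```text
t 9.75 tcp [486.7  12.9 115.5] rot [ 3.141 -0.005  0.09 ] open 0.143 grip 30.0 F [-0.4 -0.6 -0.2]
610,-263.8,110,-0.25 slide [0.0979 0.2866 0.0063] roll 0.34 rows 4.8
```

Emit:
step_arm([
  {"slide":[0.019,0.057,0],"roll":0.07},
  {"slide":[0.038,0.114,0],"roll":0.14},
  {"slide":[0.058,0.171,0],"roll":0.21},
  {"slide":[0.078,0.228,0],"roll":0.28},
  {"slide":[0.098,0.285,0],"roll":0.34},
])

```text
t: 10.38
eef_pos: [609.1, -263.9, 111.7]
tcp_rot: [-3.141, 0.001, -0.253]
ft_force: [-0.7, -0.5, 0.3]
opening: 0.146
grip_force: 30.0
```

Emit:
step_arm([
  {"slide":[0,0,0],"roll":0},
  {"slide":[0,0,0],"roll":0},
])

```text
t: 10.62
eef_pos: [608.1, -261.6, 111.5]
tcp_rot: [-3.141, 0.002, -0.25]
ft_force: [-0.2, -0.4, 0.7]
opening: 0.146
grip_force: 30.0
```

```bash
python3 to.py 610,-263.8,33.3,-0.25
python3 - <<'E'
from h import *
d=cam('wrist'); save(d,'w4.png')
E
```

```text
t 10.62 tcp [ 608.1 -261.6  111.5] rot [-3.141e+00  2.000e-03 -2.500e-01] open 0.146 grip 30.0 F [-0.2 -0.4  0.7]
610,-263.8,33.3,-0.25 slide [0.0026 0.0017 0.0782] roll -0.0 rows 1.3
```

View pics/w4.png

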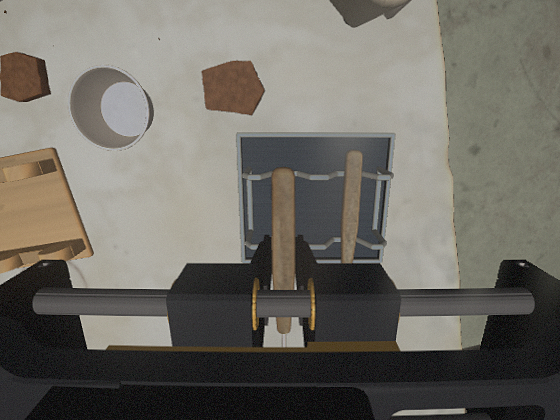

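The fork lies in the right notch, from (354,152) to (349,262), on both wires. The ring handle is held square at (284,250), so I'll lower it.

Emit:
step_arm([
  {"slide":[0.002,0.0015,0.04],"roll":0},
  {"slide":[0.002,0.0015,0.07],"roll":0},
  {"slide":[0.002,0.0015,0.078],"roll":0},
  {"slide":[0.002,0.0015,0.0785],"roll":0},
])

```text
t: 11.18
eef_pos: [610.5, -263.3, 34.6]
tcp_rot: [3.142, -0.0, -0.249]
ft_force: [0.1, 1.0, -0.3]
opening: 0.149
grip_force: 30.0
```

Emit:
step_arm([
  {"slide":[0,0,0],"roll":0},
  {"slide":[0,0,0],"roll":0},
  {"slide":[0,0,-0.03],"roll":0},
  {"slide":[0,0,-0.08],"roll":0},
  {"slide":[0,0,-0.13],"roll":0},
], fingers=0.33)

```text
t: 11.8
eef_pos: [610.3, -264.0, 165.9]
tcp_rot: [3.141, -0.0, -0.25]
ft_force: [-0.5, -0.0, -0.1]
opening: 0.33
grip_force: 0.0
```

```bash
python3 to.py 439,-100.5,130,0
python3 - <<'E'
from h import *
np.set_printoptions(precision=1,suppress=True)
d=cam('wrist'); save(d,'w5.png'); np.savez('w5.npz',**{k:v for k,v in d.items() if k!='n'})
for n in['dipping_ring','dipping_fork']:print(n,[(np.round(x['bbox']),x['confidence']) for x in spot_in('wrist',n)[:2]])
for b in((240,120,318,262),(318,120,400,262)): seg(d,b,'wood',42)
E
```

```text
t 11.80 tcp [ 610.3 -264.   165.9] rot [ 3.141 -0.    -0.25 ] open 0.330 grip 0.0 F [-0.5 -0.  -0.1]
439,-100.5,130,0 slide [-0.2064 -0.116   0.0359] roll -0.25 rows 3.8
dipping_ring [(array([277., 144., 291., 322.]), 0.6)]
dipping_fork [(array([327., 148., 344., 260.]), 0.88)]
wood 1108 c [ 610.3 -263.5] size [ 13.2 104.5] axis rad -0.244 mean [ 614.5 -264.5] z [40.  42.  43.5]
wood 102 c [ 564.  -307.8] size [10.1 39.3] axis rad -0.160 mean [ 561.5 -305.6] z [37.8 39.9 41.5]
```

Emit:
step_arm([
  {"slide":[-0.05,-0.029,0],"roll":-0.07},
  {"slide":[-0.1,-0.058,0.005],"roll":-0.14},
  {"slide":[-0.15,-0.087,0.02],"roll":-0.2},
  {"slide":[-0.206,-0.116,0.036],"roll":-0.25},
  {"slide":[-0.206,-0.116,0.036],"roll":-0.25},
], fingers=0.46)

```text
t: 12.58
eef_pos: [435.8, -98.2, 127.0]
tcp_rot: [-3.14, 0.005, 0.002]
ft_force: [0.3, 0.7, -0.5]
opening: 0.46
grip_force: 0.0
```

```bash
python3 to.py 439.7,-100.7,4,0
python3 - <<'E'
from h import *
np.set_printoptions(precision=1,suppress=True)
d=cam('wrist'); save(d,'w6.png')
for n in['tape_roll']:
  b=spot_in('wrist',n)[0]; print(b); b=[int(v) for v in b['bbox']]; seg(d,(b[0]-5,b[1]-5,b[2]+5,b[3]+5),'blue',24)
E
```

```text
t 12.57 tcp [435.8 -98.2 127. ] rot [-3.14e+00  5.00e-03  2.00e-03] open 0.460 grip 0.0 F [ 0.3  0.7 -0.5]
439.7,-100.7,4,0 slide [0.0045 0.0028 0.1229] roll 0.002 rows 2.0
{'bbox': [274.8, 142.3, 383.1, 251.0], 'confidence': 0.57}
blue 1427 c [ 438.9 -110.4] size [96.5 40.2] axis rad 0.035 mean [ 443.2 -106.7] z [22.  23.  23.8]
```

View pics/w6.png

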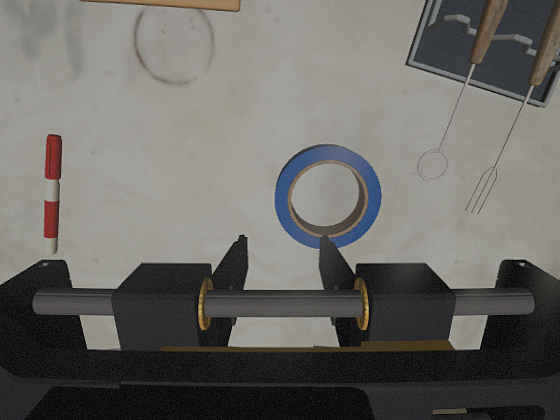

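The tape is centred at (328,197) and the right finger lies over its core. Both tools hang level in the rest, at upper right.

Emit:
step_arm([
  {"slide":[0,0,0.05],"roll":0},
  {"slide":[0,0,0.085],"roll":0},
  {"slide":[0,0,0.085],"roll":0},
])

```text
t: 13.05
eef_pos: [439.5, -101.2, 41.4]
tcp_rot: [-3.14, 0.003, -0.001]
ft_force: [-0.5, 0.0, 0.7]
opening: 0.461
grip_force: 0.0
```

```bash
python3 to.py 439.7,-100.7,4,0
```

```text
t 13.05 tcp [ 439.5 -101.2   41.4] rot [-3.14e+00  3.00e-03 -1.00e-03] open 0.461 grip 0.0 F [-0.5  0.   0.7]
439.7,-100.7,4,0 slide [ 0.0003 -0.0004  0.0374] roll -0.001 rows 0.6
```

Emit:
step_arm([
  {"slide":[0,0,0.025],"roll":0},
  {"slide":[0,0,0.037],"roll":0},
  {"slide":[0,0,0.037],"roll":0},
])

```text
t: 13.42
eef_pos: [439.9, -100.9, 6.3]
tcp_rot: [3.142, 0.0, -0.0]
ft_force: [-0.4, -0.0, 0.6]
opening: 0.46
grip_force: 0.0
```

Emit:
step_arm([
  {"slide":[0,0,0],"roll":0},
  {"slide":[0,0,0],"roll":0},
  {"slide":[0,0,0],"roll":0},
  {"slide":[0,0,0],"roll":0},
], fingers=0)

```text
t: 13.92
eef_pos: [439.7, -100.7, 6.5]
tcp_rot: [3.141, -0.001, -0.0]
ft_force: [-0.6, 1.4, 7.2]
opening: 0.195
grip_force: 28.0
```

Emit:
step_arm([
  {"slide":[0,0,-0.04],"roll":0},
  {"slide":[0,0,-0.09],"roll":0},
  {"slide":[0,0,-0.12],"roll":0},
  {"slide":[0,0,-0.12],"roll":0},
])

```text
t: 14.42
eef_pos: [440.3, -100.9, 127.9]
tcp_rot: [3.14, -0.004, -0.0]
ft_force: [-0.1, -0.4, -1.2]
opening: 0.194
grip_force: 28.3
```

```bash
python3 to.py 515,180,125,0
```

```text
t 14.43 tcp [ 440.3 -100.9  127.9] rot [ 3.14  -0.004 -0.   ] open 0.194 grip 28.3 F [-0.1 -0.4 -1.2]
515,180,125,0 slide [ 0.0747 -0.2809  0.0027] roll -0.0 rows 4.7
```

Emit:
step_arm([
  {"slide":[0.015,-0.055,0],"roll":0},
  {"slide":[0.03,-0.11,0],"roll":0},
  {"slide":[0.045,-0.168,0],"roll":0},
  {"slide":[0.06,-0.225,0],"roll":0},
  {"slide":[0.075,-0.281,0],"roll":0},
])

```text
t: 15.05
eef_pos: [514.3, 182.2, 124.5]
tcp_rot: [3.141, 0.002, 0.0]
ft_force: [1.0, -0.2, -0.3]
opening: 0.195
grip_force: 28.2
```

Emit:
step_arm([
  {"slide":[0,-0.03,0],"roll":0},
  {"slide":[0,-0.07,0],"roll":0},
  {"slide":[0,-0.07,0],"roll":0},
])

```text
t: 15.42
eef_pos: [513.8, 252.2, 124.2]
tcp_rot: [3.141, 0.002, 0.003]
ft_force: [0.4, -0.9, -1.0]
opening: 0.196
grip_force: 28.2
```

```bash
python3 - <<'E'
from h import *
np.set_printoptions(precision=1,suppress=True)
d=cam('wrist'); save(d,'w7.png')
P=cloud(d).reshape(-1,3); P=P[np.isfinite(P[:,0])]
q=np.hypot(P[:,0]-591.5,P[:,1]-287)
m=(q<30)&(P[:,2]>20)&(P[:,2]<62); print('post',m.sum(),P[m].min(0),P[m].max(0))
m=(q<70)&(P[:,2]>5)&(P[:,2]<12); print('disc',cv2.minEnclosingCircle(P[m][:,:2].astype(np.float32)), m.sum())
print([(x['uv'],at_z(d,x['uv'],0)) for x in mark_of('wrist','tape_spindle')[:1]])
E
python3 to.py 591.3,325.5,105,0
```

```text
post 332 [584.2 279.7  20.7] [597.8 293.4  59. ]
disc ((590.5980224609375, 286.779052734375), 58.052146911621094) 12414
[([244.3, 116.4], array([[592.9, 288.4,   0. ]]))]
t 15.53 tcp [514.  250.1 124.7] rot [3.141e+00 2.000e-03 1.000e-03] open 0.194 grip 28.2 F [-0.3  0.1 -0.4]
591.3,325.5,105,0 slide [ 0.0774 -0.0753  0.0195] roll 0.001 rows 1.8
```

View pics/w7.png

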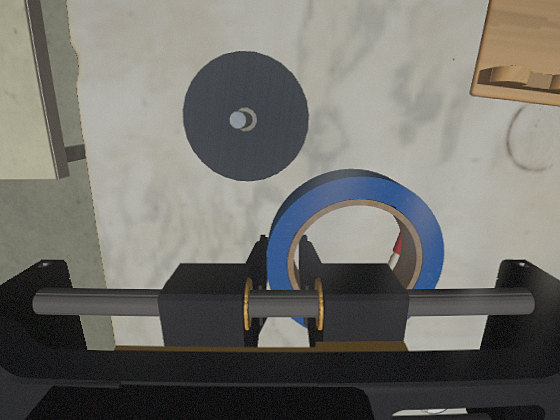

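The picture shows the spindle post at (240,119) and the tape held level. The fitted post centre is (591,286.6).

Emit:
step_arm([
  {"slide":[0.04,-0.04,0],"roll":0},
  {"slide":[0.077,-0.079,0.01],"roll":0},
  {"slide":[0.077,-0.079,0.03],"roll":0},
  {"slide":[0.077,-0.079,0.03],"roll":0},
])

```text
t: 16.02
eef_pos: [590.9, 327.8, 93.7]
tcp_rot: [3.14, 0.004, -0.001]
ft_force: [-0.0, 0.2, -0.2]
opening: 0.195
grip_force: 28.4
```

```bash
python3 to.py 591,329,14.5,0
```

```text
t 16.02 tcp [590.9 327.8  93.7] rot [ 3.14e+00  4.00e-03 -1.00e-03] open 0.195 grip 28.4 F [-0.   0.2 -0.2]
591,329,14.5,0 slide [ 0.0004 -0.0013  0.0792] roll -0.001 rows 1.3
```

Emit:
step_arm([
  {"slide":[0,0,0.03],"roll":0},
  {"slide":[0,0,0.06],"roll":0},
  {"slide":[0,0,0.075],"roll":0},
  {"slide":[0,0,0.079],"roll":0},
  {"slide":[0,0,0.079],"roll":0},
])

```text
t: 16.65
eef_pos: [592.0, 329.2, 17.9]
tcp_rot: [-3.141, -0.001, -0.0]
ft_force: [-0.4, 0.1, 0.7]
opening: 0.198
grip_force: 28.4
```

Emit:
step_arm([
  {"slide":[0,0,0],"roll":0},
  {"slide":[0,0,0],"roll":0},
  {"slide":[0,0,-0.03],"roll":0},
  {"slide":[0,0,-0.08],"roll":0},
  {"slide":[0,0,-0.13],"roll":0},
], fingers=0.3)

```text
t: 17.27
eef_pos: [591.5, 329.3, 148.8]
tcp_rot: [3.142, -0.0, -0.0]
ft_force: [0.2, -0.0, -0.2]
opening: 0.303
grip_force: 0.0
```

```bash
python3 to.py 345,288,160,-0.44
```

```text
t 17.27 tcp [591.5 329.3 148.8] rot [ 3.142 -0.    -0.   ] open 0.303 grip 0.0 F [ 0.2 -0.  -0.2]
345,288,160,-0.44 slide [-0.2465  0.0413 -0.0112] roll 0.44 rows 4.0
```

Emit:
step_arm([
  {"slide":[-0.06,0.01,-0.01],"roll":0.11},
  {"slide":[-0.12,0.02,-0.01],"roll":0.22},
  {"slide":[-0.18,0.03,-0.01],"roll":0.33},
  {"slide":[-0.24,0.041,-0.01],"roll":0.44},
  {"slide":[-0.246,0.041,-0.01],"roll":0.44},
], fingers=0.5)

```text
t: 17.9
eef_pos: [342.4, 287.6, 157.8]
tcp_rot: [3.141, 0.0, -0.44]
ft_force: [-0.2, 0.6, -0.4]
opening: 0.501
grip_force: 0.0
```

```bash
python3 - <<'E'
from h import *
np.set_printoptions(precision=1,suppress=True)
d=cam('wrist'); save(d,'w8.png'); np.savez('w8.npz',**{k:v for k,v in d.items() if k!='n'})
for n in['marker_black','marker_red','tape_roll']:print(n,[(np.round(x['bbox']),x['confidence']) for x in spot_in('wrist',n)[:1]],[(x['uv'],at_z(d,x['uv'],7)) for x in mark_of('wrist',n)[:1]])
P=cloud(d).reshape(-1,3); P=P[np.isfinite(P[:,0])]
for c,z in(((339,290),(9,18)),((438,135),(9,18)),((591,288),(25,36))):
    m=(np.hypot(P[:,0]-c[0],P[:,1]-c[1])<80)&(P[:,2]>z[0])&(P[:,2]<z[1]); Q=P[m]; 
    if len(Q)<9: continue
    r=cv2.minAreaRect(Q[:,:2].astype(np.float32)); print(len(Q),np.array(r[0]),np.array(r[1]),r[2],Q.min(0),Q.max(0),'top',np.percentile(Q[:,2],90))
E
python3 to.py
```

```text
marker_black [(array([270., 138., 285., 250.]), 0.76)] [([274.8, 194.7], array([[343.7, 296.6,   7. ]]))]
marker_red [(array([371.,   1., 393., 111.]), 0.94)] [([379.8, 44.8], array([[435.2, 140.6,   7. ]]))]
tape_roll [(array([134.,   1., 200.,  14.]), 0.89)] []
1122 [341.2 293.1] [ 12.3 127.1] 65.96581268310547 [282.7 263.2   9. ] [400.5 322.7  16.1] top 13.09821165563909
1150 [424.5 141.1] [12.2 99. ] 75.609375 [376.  123.9   9. ] [473.6 157.1  15.2] top 12.607828372932147
214 [549.6 312.1] [42.4  5. ] 63.319969177246094 [541.8 292.2  25.1] [561.4 329.9  33.1] top 31.641050080528895
t 18.25 tcp [346.5 288.5 156.9] rot [ 3.142 -0.    -0.441] open 0.500 grip 0.0 F [0.7 0.2 0.1]
```

View pics/w8.png

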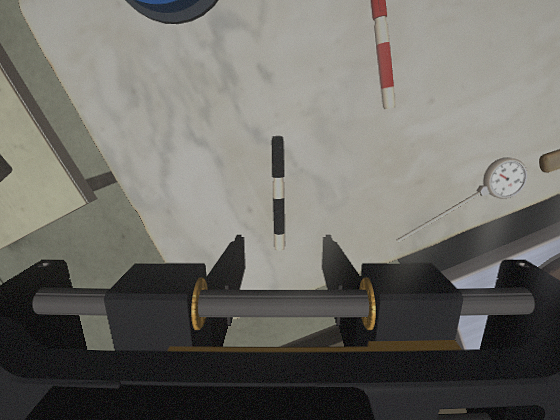

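The picture shows the black marker from (278,136) to (279,249), with its whole length measured: centre (341.2,293.1), axis -0.42.

```bash
python3 to.py 341.2,293.1,3,-0.42
```

```text
t 18.25 tcp [346.5 288.5 156.9] rot [ 3.142 -0.    -0.441] open 0.500 grip 0.0 F [0.7 0.2 0.1]
341.2,293.1,3,-0.42 slide [-0.0068 -0.0019  0.1539] roll -0.021 rows 2.5
```

Emit:
step_arm([
  {"slide":[-0.006,-0.002,0.05],"roll":-0.02},
  {"slide":[-0.006,-0.002,0.1],"roll":-0.02},
  {"slide":[-0.006,-0.002,0.12],"roll":-0.02},
  {"slide":[-0.006,-0.002,0.12],"roll":-0.02},
])

```text
t: 18.75
eef_pos: [341.0, 292.4, 35.7]
tcp_rot: [3.139, 0.002, -0.421]
ft_force: [-0.3, 0.3, 1.2]
opening: 0.497
grip_force: 0.0
```

```bash
python3 to.py 341.2,293.1,3,-0.42
```

```text
t 18.75 tcp [341.  292.4  35.7] rot [ 3.139e+00  2.000e-03 -4.210e-01] open 0.497 grip 0.0 F [-0.3  0.3  1.2]
341.2,293.1,3,-0.42 slide [-0.     -0.0009  0.0327] roll -0.001 rows 0.5
```

Emit:
step_arm([
  {"slide":[0,-0.0005,0.02],"roll":0},
  {"slide":[0,-0.0005,0.0325],"roll":0},
  {"slide":[0,-0.0005,0.0325],"roll":0},
])

```text
t: 19.12
eef_pos: [341.3, 293.1, 4.5]
tcp_rot: [3.141, 0.0, -0.42]
ft_force: [-0.9, -0.8, 0.5]
opening: 0.497
grip_force: 0.0
```

Emit:
step_arm([
  {"slide":[0,0,0],"roll":0},
  {"slide":[0,0,0],"roll":0},
  {"slide":[0,0,0],"roll":0},
  {"slide":[0,0,0],"roll":0},
], fingers=0)

```text
t: 19.62
eef_pos: [341.3, 293.2, 4.8]
tcp_rot: [-3.141, -0.0, -0.42]
ft_force: [-0.8, -1.4, 3.2]
opening: 0.14
grip_force: 30.0
```

Emit:
step_arm([
  {"slide":[0,0,-0.05],"roll":0},
  {"slide":[0,0,-0.1],"roll":0},
  {"slide":[0,0,-0.13],"roll":0},
  {"slide":[0,0,-0.13],"roll":0},
])

```text
t: 20.12
eef_pos: [341.9, 293.6, 136.4]
tcp_rot: [-3.138, -0.002, -0.42]
ft_force: [-0.4, 0.2, -0.4]
opening: 0.142
grip_force: 30.0
```

```bash
python3 to.py 545,5,140,-0.085
```

```text
t 20.12 tcp [341.9 293.6 136.4] rot [-3.138e+00 -2.000e-03 -4.200e-01] open 0.142 grip 30.0 F [-0.4  0.2 -0.4]
545,5,140,-0.085 slide [ 0.3032  0.1807 -0.0035] roll -0.335 rows 5.6
```

Emit:
step_arm([
  {"slide":[0.052,0.03,0],"roll":-0.08},
  {"slide":[0.104,0.061,0],"roll":-0.16},
  {"slide":[0.156,0.092,0],"roll":-0.24},
  {"slide":[0.208,0.123,0],"roll":-0.3},
  {"slide":[0.255,0.15,0],"roll":-0.335},
])

```text
t: 20.75
eef_pos: [513.4, 50.1, 133.3]
tcp_rot: [3.141, 0.002, -0.084]
ft_force: [1.1, 0.8, -0.2]
opening: 0.14
grip_force: 30.0
```

```bash
python3 to.py 545,5,140,-0.085
```

```text
t 20.75 tcp [513.4  50.1 133.3] rot [ 3.141e+00  2.000e-03 -8.400e-02] open 0.140 grip 30.0 F [ 1.1  0.8 -0.2]
545,5,140,-0.085 slide [ 0.0353  0.0423 -0.0068] roll 0.001 rows 0.9
```

Emit:
step_arm([
  {"slide":[0.035,0.042,-0.005],"roll":0},
  {"slide":[0.035,0.042,-0.005],"roll":0},
  {"slide":[0.035,0.042,-0.005],"roll":0},
])

```text
t: 21.12
eef_pos: [543.2, 7.6, 138.3]
tcp_rot: [-3.142, 0.002, -0.086]
ft_force: [-1.0, 0.4, 0.7]
opening: 0.14
grip_force: 30.0
```

```bash
python3 - <<'E'
from h import *
np.set_printoptions(precision=1,suppress=True)
d=cam('wrist'); save(d,'w9.png'); np.savez('w9.npz',**{k:v for k,v in d.items() if k!='n'})
P=cloud(d).reshape(-1,3); P=P[np.isfinite(P[:,0])]
P=P[(np.hypot(P[:,0]-661,P[:,1]-5.5)<92)&(P[:,2]>5)&(P[:,2]<60)]
m=P[:,2]<12; r=cv2.minAreaRect(P[:,:2].astype(np.float32)); print('all',r); th=-0.085
r=cv2.minAreaRect(P[m][:,:2].astype(np.float32)); print('board',r)
q=(P[:,:2]-[661,5.5])@np.array([[np.cos(th),-np.sin(th)],[np.sin(th),np.cos(th)]])
for s in(-1,1):
    k=(abs(q[:,0]-s*40)<12)&(P[:,2]>22); Q=np.c_[q[k],P[k,2]]; h=Q[Q[:,2]>34]; print(s,len(Q),'x',np.percentile(h[:,0],[3,97]),np.polyfit(Q[:,1],Q[:,0],1))
    for y in range(-72,72,6):
        j=(Q[:,1]>=y)&(Q[:,1]<y+6)
        if j.sum():print(y+3,Q[j,2].max().round(1),end='; ')
    print()
E
python3 to.py 659,-21.4,100,-0.085
```

```text
all ((663.4086303710938, 6.007621765136719), (141.73960876464844, 110.93780517578125), 85.02070617675781)
board ((663.4086303710938, 6.007621765136719), (141.73960876464844, 110.93780517578125), 85.02070617675781)
-1 2178 x [-43.  -32.1] [ -0.  -37.4]
-69 31.2; -63 38.1; -57 40.9; -51 41.3; -45 40.0; -39 35.8; -33 26.4; -27 26.4; -21 26.7; -15 33.3; -9 39.9; -3 41.1; 3 41.2; 9 39.5; 15 34.3; 21 27.2; 27 26.6; 33 26.6; 39 32.9; 45 39.8; 51 40.9; 57 41.2; 63 40.4; 69 35.1; 
1 3272 x [36.3 47.9] [-0.  41.2]
-69 32.0; -63 38.4; -57 41.1; -51 41.5; -45 39.8; -39 36.3; -33 26.4; -27 26.8; -21 27.3; -15 34.1; -9 39.5; -3 41.4; 3 41.1; 9 40.1; 15 35.3; 21 26.4; 27 26.7; 33 27.1; 39 33.7; 45 40.0; 51 41.3; 57 42.0; 63 40.0; 69 35.1; 
t 21.18 tcp [543.2   8.1 138.6] rot [-3.142e+00  2.000e-03 -8.500e-02] open 0.143 grip 30.0 F [-0.4  0.2 -0.4]
659,-21.4,100,-0.085 slide [0.118  0.0195 0.0384] roll 0.0 rows 2.0
```

View pics/w9.png

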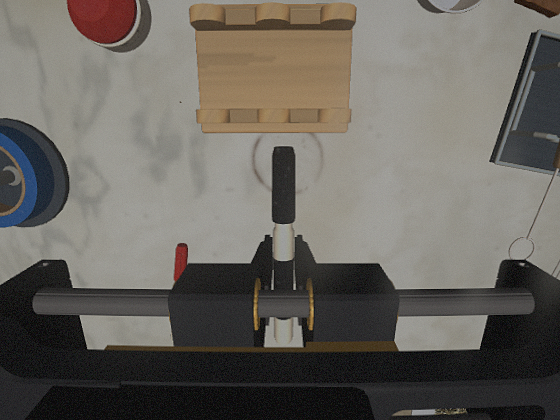

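The picture shows the pen rest, with saddles at rows 15 and 115, and the black marker held square at (284,245). The rest fits at (663.2,6.1) with yaw -0.086.

```bash
python3 to.py 660.9,-20.8,31,-0.086
```

```text
t 21.18 tcp [543.2   8.1 138.6] rot [-3.142e+00  2.000e-03 -8.500e-02] open 0.143 grip 30.0 F [-0.4  0.2 -0.4]
660.9,-20.8,31,-0.086 slide [0.12   0.0188 0.1074] roll 0.001 rows 2.6
```

Emit:
step_arm([
  {"slide":[0.06,0.01,0],"roll":0},
  {"slide":[0.12,0.019,0.03],"roll":0},
  {"slide":[0.12,0.019,0.05],"roll":0},
  {"slide":[0.12,0.019,0.05],"roll":0},
])

```text
t: 21.68
eef_pos: [660.3, -20.5, 87.3]
tcp_rot: [-3.141, 0.005, -0.084]
ft_force: [-0.0, 0.6, 0.2]
opening: 0.141
grip_force: 30.0
```

```bash
python3 to.py 660.9,-20.8,30.8,-0.086
```

```text
t 21.68 tcp [660.3 -20.5  87.3] rot [-3.141  0.005 -0.084] open 0.141 grip 30.0 F [-0.   0.6  0.2]
660.9,-20.8,30.8,-0.086 slide [0.0009 0.0003 0.0565] roll 0.002 rows 0.9
```

Emit:
step_arm([
  {"slide":[0.0005,0,0.03],"roll":0},
  {"slide":[0.0005,0,0.05],"roll":0},
  {"slide":[0.0005,0,0.057],"roll":0},
  {"slide":[0.0005,0,0.057],"roll":0},
])

```text
t: 22.18
eef_pos: [662.5, -21.6, 32.9]
tcp_rot: [3.141, 0.0, -0.085]
ft_force: [0.4, -0.6, -0.3]
opening: 0.138
grip_force: 30.0
```

Emit:
step_arm([
  {"slide":[0,0,0],"roll":0},
  {"slide":[0,0,0],"roll":0},
  {"slide":[0,0,-0.03],"roll":0},
  {"slide":[0,0,-0.08],"roll":0},
  {"slide":[0,0,-0.13],"roll":0},
], fingers=0.33)

```text
t: 22.8
eef_pos: [662.5, -21.8, 164.4]
tcp_rot: [3.142, -0.0, -0.085]
ft_force: [0.4, -0.1, 1.2]
opening: 0.331
grip_force: 0.0
```

```bash
python3 to.py 438,136,155,-0.225
```

```text
t 22.80 tcp [662.5 -21.8 164.4] rot [ 3.142 -0.    -0.085] open 0.331 grip 0.0 F [ 0.4 -0.1  1.2]
438,136,155,-0.225 slide [-0.2371 -0.1381  0.0093] roll 0.14 rows 4.4
```

Emit:
step_arm([
  {"slide":[-0.052,-0.03,0],"roll":0.03},
  {"slide":[-0.104,-0.06,0],"roll":0.06},
  {"slide":[-0.156,-0.09,0.005],"roll":0.09},
  {"slide":[-0.206,-0.12,0.009],"roll":0.12},
  {"slide":[-0.237,-0.138,0.009],"roll":0.14},
], fingers=0.5)

```text
t: 23.42
eef_pos: [436.1, 136.9, 154.0]
tcp_rot: [-3.142, -0.0, -0.225]
ft_force: [0.4, 0.8, 0.1]
opening: 0.498
grip_force: 0.0
```

Emit:
step_arm([
  {"slide":[0,0,0],"roll":0},
  {"slide":[0,0,0],"roll":0},
])

```text
t: 23.68
eef_pos: [439.1, 135.8, 154.1]
tcp_rot: [-3.141, -0.001, -0.225]
ft_force: [-0.2, 0.4, -0.9]
opening: 0.498
grip_force: 0.0
```

```bash
python3 - <<'E'
from h import *
np.set_printoptions(precision=1,suppress=True)
d=cam('wrist'); save(d,'w10.png')
for n in['marker_red']:print(n,[(np.round(x['bbox']),x['confidence']) for x in spot_in('wrist',n)[:1]],[(x['uv'],at_z(d,x['uv'],7)) for x in mark_of('wrist',n)[:1]])
P=cloud(d).reshape(-1,3); P=P[np.isfinite(P[:,0])]
m=(np.hypot(P[:,0]-437,P[:,1]-137)<80)&(P[:,2]>9)&(P[:,2]<18); Q=P[m]
r=cv2.minAreaRect(Q[:,:2].astype(np.float32)); print(len(Q),r,np.deg2rad(r[2]-90),'top',np.percentile(Q[:,2],90))
E
python3 to.py 438,136,3,-0.225
```

```text
marker_red [(array([276., 138., 290., 254.]), 0.71)] [([283.7, 195.4], array([[436.8, 135.6,   7. ]]))]
1151 ((437.58990478515625, 136.35926818847656), (11.79934024810791, 126.41504669189453), 75.97461700439453) -0.2447891121265408 top 13.068497657299474
t 23.82 tcp [439.1 135.3 153.6] rot [-3.142 -0.    -0.226] open 0.498 grip 0.0 F [ 0.4  0.3 -0.4]
438,136,3,-0.225 slide [-0.0012 -0.0004  0.1506] roll -0.001 rows 2.4
```

View pics/w10.png

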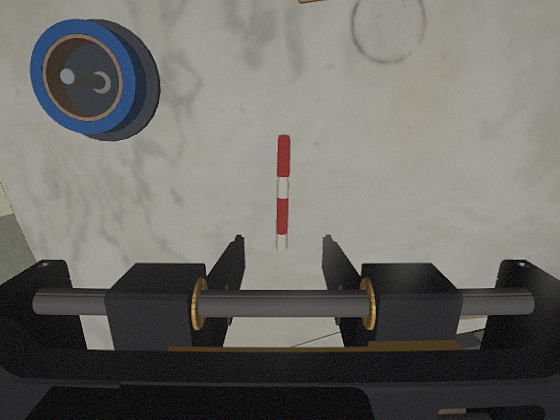

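The picture shows the red marker from (284,135) to (282,249), between the fingers, and the tape round the post at (85,78).

Emit:
step_arm([
  {"slide":[-0.0015,-0.0005,0.05],"roll":0.019},
  {"slide":[-0.0015,-0.0005,0.1],"roll":0.019},
  {"slide":[-0.0015,-0.0005,0.14],"roll":0.019},
  {"slide":[-0.0015,-0.0005,0.15],"roll":0.019},
  {"slide":[-0.0015,-0.0005,0.15],"roll":0.019},
])

```text
t: 24.45
eef_pos: [437.2, 136.4, 3.7]
tcp_rot: [3.141, 0.001, -0.245]
ft_force: [-0.6, 0.0, 0.8]
opening: 0.502
grip_force: 0.0
```

Emit:
step_arm([
  {"slide":[0,0,0],"roll":0},
  {"slide":[0,0,0],"roll":0},
  {"slide":[0,0,0],"roll":0},
  {"slide":[0,0,0],"roll":0},
], fingers=0)

```text
t: 24.95
eef_pos: [437.0, 136.7, 3.9]
tcp_rot: [-3.141, -0.001, -0.244]
ft_force: [-0.3, -2.4, 6.2]
opening: 0.141
grip_force: 30.0
```

Emit:
step_arm([
  {"slide":[0,0,-0.05],"roll":0},
  {"slide":[0,0,-0.09],"roll":0},
  {"slide":[0,0,-0.09],"roll":0},
  {"slide":[0,0,-0.09],"roll":0},
])

```text
t: 25.45
eef_pos: [436.6, 136.7, 93.3]
tcp_rot: [3.141, 0.0, -0.244]
ft_force: [0.2, 0.0, -0.2]
opening: 0.14
grip_force: 30.0
```

```bash
python3 to.py 665.5,33,92,-0.086
```

```text
t 25.45 tcp [436.6 136.7  93.3] rot [ 3.141  0.    -0.244] open 0.140 grip 30.0 F [ 0.2  0.  -0.2]
665.5,33,92,-0.086 slide [0.2472 0.0452 0.0012] roll -0.158 rows 4.0
```

Emit:
step_arm([
  {"slide":[0.06,0.011,0],"roll":-0.04},
  {"slide":[0.12,0.022,0],"roll":-0.08},
  {"slide":[0.18,0.033,0],"roll":-0.12},
  {"slide":[0.24,0.044,0],"roll":-0.158},
  {"slide":[0.247,0.045,0],"roll":-0.158},
])

```text
t: 26.08
eef_pos: [667.6, 31.4, 91.0]
tcp_rot: [3.141, 0.001, -0.088]
ft_force: [-1.6, 0.9, -0.4]
opening: 0.136
grip_force: 30.0
```

Emit:
step_arm([
  {"slide":[0,0,0],"roll":0},
  {"slide":[0,0,0],"roll":0},
])

```text
t: 26.32
eef_pos: [664.3, 34.0, 92.9]
tcp_rot: [3.141, 0.002, -0.086]
ft_force: [1.1, 0.0, -0.2]
opening: 0.143
grip_force: 30.0
```

```bash
python3 to.py 665.5,33,30,-0.086
```

```text
t 26.32 tcp [664.3  34.   92.9] rot [ 3.141e+00  2.000e-03 -8.600e-02] open 0.143 grip 30.0 F [ 1.1  0.  -0.2]
665.5,33,30,-0.086 slide [0.0014 0.0009 0.0629] roll 0.0 rows 1.0
```

Emit:
step_arm([
  {"slide":[0,0,0.03],"roll":0},
  {"slide":[0,0,0.055],"roll":0},
  {"slide":[0,0,0.062],"roll":0},
  {"slide":[0,0,0.062],"roll":0},
])

```text
t: 26.82
eef_pos: [665.4, 33.7, 31.9]
tcp_rot: [3.142, 0.0, -0.086]
ft_force: [-0.2, -0.2, -0.4]
opening: 0.138
grip_force: 30.0
```

Emit:
step_arm([
  {"slide":[0,0,0],"roll":0},
  {"slide":[0,0,0],"roll":0},
  {"slide":[0,0,-0.03],"roll":0},
  {"slide":[0,0,-0.08],"roll":0},
  {"slide":[0,0,-0.13],"roll":0},
], fingers=0.33)

```text
t: 27.45
eef_pos: [665.5, 33.3, 163.5]
tcp_rot: [3.142, -0.0, -0.086]
ft_force: [0.9, -0.2, 0.4]
opening: 0.332
grip_force: 0.0
```

Emit:
step_arm([
  {"slide":[-0.06,0,-0.03],"roll":0},
  {"slide":[-0.12,0,-0.06],"roll":0},
  {"slide":[-0.18,0,-0.08],"roll":0},
  {"slide":[-0.2,0,-0.08],"roll":0},
])

```text
t: 27.95
eef_pos: [464.3, 50.8, 243.6]
tcp_rot: [-3.142, -0.003, -0.086]
ft_force: [0.3, -0.8, 0.9]
opening: 0.329
grip_force: 0.0
```

```bash
cat > chk.py <<'E'
from h import *
np.set_printoptions(precision=1,suppress=True)
print(state()['eef_pos'])
d=cam('top'); save(d,'top1.png')
a=d['color'][90:340,110:460,::-1]; cv2.imwrite('pics/top1c.png',cv2.resize(a,None,fx=2.28,fy=2.28,interpolation=2))
P=cloud(d); w=cam('wrist'); save(w,'w11.png'); W=cloud(w)
def frame(P,o,th): q=P.reshape(-1,3); q=q[np.isfinite(q[:,0])]; return np.c_[(q[:,:2]-o)@np.array([[np.cos(th),-np.sin(th)],[np.sin(th),np.cos(th)]]),q[:,2]]
for nm,o,th,zl in(('tool',(603.3,-290),-.25,47),('pen',(663.2,6.1),-.086,44)):
  for C,c in((P,'top'),(W,'wrist')):
    q=frame(C,o,th)
    for y in(-27,27):
        m=(abs(q[:,1]-y)<9)&(abs(q[:,0])<75)&(q[:,2]>33)&(q[:,2]<60); Q=q[m]
        if len(Q)>9: print(nm,c,y,len(Q),'x',np.percentile(Q[:,0],[1,99]),'y',np.median(Q[:,1]),'slope y,z',np.polyfit(Q[:,0],Q[:,1],1)[0].round(3),np.polyfit(Q[:,0],Q[:,2],1)[0].round(3),'z',np.percentile(Q[:,2],[10,50,90]))
q=frame(P,(591,286.6),0); m=(np.hypot(q[:,0],q[:,1])<75)&(q[:,2]>24)&(q[:,2]<40); print('tape',cv2.minEnclosingCircle(q[m][:,:2].astype(np.float32)),q[m].mean(0),np.linalg.lstsq(np.c_[q[m][:,:2],np.ones(m.sum())],q[m][:,2],rcond=None)[0])
E
python3 chk.py
```

```text
[464.3  50.8 243.6]
tool top -27 267 x [-68.4  48.5] y -27.09233205852844 slope y,z -0.008 0.028 z [38.9 43.8 47.4]
tool top 27 270 x [-68.4  49.6] y 28.159654469207673 slope y,z 0.003 0.015 z [40.2 43.8 46.8]
tool wrist 27 1219 x [-68.1  35.1] y 31.104849354224203 slope y,z 0.021 0.023 z [35.7 40.9 43. ]
pen top -27 282 x [-59.4  64.1] y -29.396475764399018 slope y,z -0.004 0.007 z [35.5 39.2 42.4]
pen top 27 282 x [-60.8  63.8] y 25.699678406147683 slope y,z -0.002 0.012 z [35.6 39.4 42.3]
pen wrist -27 652 x [-61.7  -0.6] y -27.151041239271763 slope y,z -0.001 0.003 z [34.5 36.7 38.3]
pen wrist 27 653 x [-62.   -1.3] y 27.765010558353605 slope y,z 0.009 0.001 z [34.7 37.  38.6]
tape ((2.0282509326934814, 2.6238303184509277), 51.01610565185547) [ 0.6  1.8 32.8] [ 0.   0.  32.8]
```

View pics/top1c.png

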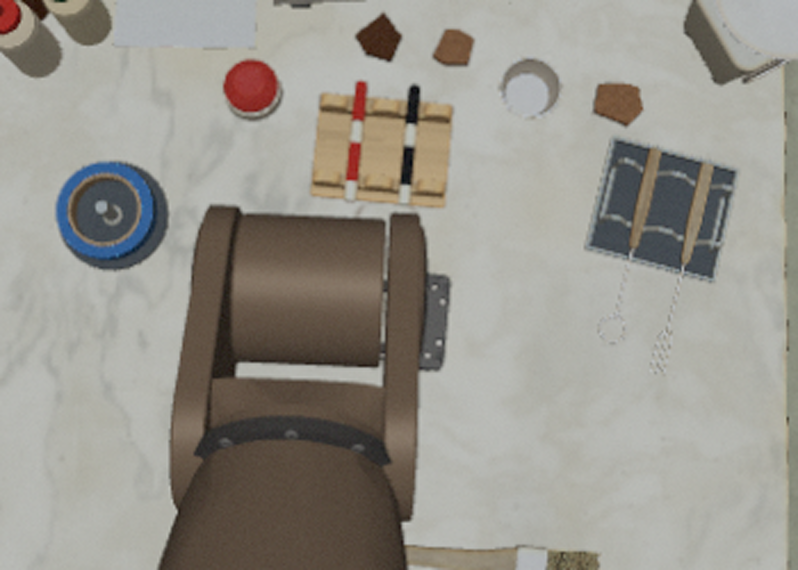

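The picture shows both markers seated in the pen rest at (355,140) and (409,143), and fork and ring handles across both wires at (697,215) and (645,200). The tape lies flat round the post at (106,212), and the timer and cup haven't moved.

```bash
python3 -c "
from cell import env; print(env.job_done())"
```

```text
the job is handed in; nothing more can be done
None
```

The bench is cleared and handed in at about 28 s; no verdict came back. The last check showed fork and ring level in the tool rest, both markers seated in the pen rest, the tape flat over the spindle post, and the timer and cup where they stood.

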